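Lock the bypass valve lever with a linch pin

TASK

In the utility room, lock the lever of the water bypass valve: take the linch pin by its yellow tab and push it, tab upright, into the slot of the red collar from the side facing the robot, through the brass spindle inside (its bore is off to one side by a few millimetres, so feel for it) until the pin's shoulder sits fully home on the collar. Only then flip its sprung ring over the collar and press the red tab down past the pin end until it snaps under. Push gently, never with more than about 20 N, leave the other things alone, and let go.

Things in the scene. Friction and masses are not known exactly. Their poses are not given: they have to be found in the camera images.
- valve: Bypass valve fixed to the worktop: steel plate 100 x 130 x 8 mm, brass body with copper stubs along its y; on top a red lever collar, 36 (x) by 36 (y) mm, z 68 to 102 mm, slotted through along x, with a round steel stem end on top (to z 108 mm) and a red lever sticking out along +y (112 mm long, below z 69 mm). Origin: centre of the plate's underside; z up.
- hole_mouth (a point): Middle of the slot's entrance on the collar's -x face, 18 mm to -x of the valve's origin, 85 mm above the worktop; axes as the valve's. Slot 25 wide (y), 16 high, through the 5 mm front and rear walls. Between them a brass spindle block, 26 mm long (x), front face 5 mm behind the entrance, with a bore 12 wide by 12.4 mm high, 1 mm chamfer, along x at slot height.
- pin: Linch pin, about 0.11 kg. Origin: on the shank's axis at the shoulder. Square steel shank 10 x 10 mm along +x, 52 mm long; nose rounded (radius 5) only top to bottom, blunt sideways. Starts lying on the worktop, shank level, tab upright (pin z up), axis 20 mm above the worktop. Seated: origin at hole_mouth's x, at the bore's y, up to 2 mm low, pin x along the valve's x, z up.
- pin_grip (a point): Where to grip (level with the shank, so that pushing does not tip the pin): middle of the yellow tab, 15 mm behind the shoulder (-x), 2 mm above the axis. Tab 26 mm long (x), 14 wide (y), from 20 mm below to 15 above the axis; its front face is the shoulder (below -10 mm set back 5 mm). Behind it a foot, 14 wide, 20 below to 6 above the axis, reaches x = -41.5 mm.
- pin_tip (a point): End of the pin's nose, 52 mm from its origin along the pin's x; seated it stands 16 mm out of the collar's far face. CAUTION: the spindle bore is NOT in the slot's middle: it stands anywhere from 6 mm left to 6 mm right (valve y), differs each time, is not measured and cannot be pushed over; the nose meets flat brass beside it. Find it by feel.
- ring_hinge (a point): Centre of the hinge of the pin's sprung ring: on the shank's axis, 36 mm behind the pin's origin; the hinge line runs along the pin's y. The ring is an oval of 5 mm steel bar, 58 mm wide between bar centres, its crossbar 89 mm from the hinge; closed it lies round the collar.
- ring (a joint): Hinge angle of the ring, rad: 0 = closed stop, 2.25 = leaning back. Ring plane rises at (value - 0.11) from the pin's +x: at 0.11 the crossbar is level with the shank, at 1.7 the ring stands upright, above that it leans back. Starts at 2.0 to 2.2; friction (0.03 N m) lets it stay where left. Closing, the crossbar meets the nose at about 0.17, then must be pressed past it and snaps to 0.
- bail: The ring itself (oval loop with its red tab); origin on the hinge line at the hinge's middle, x in the ring's plane from the hinge to the crossbar. It is sprung: it can stretch up to 5 mm along its x away from the hinge (4 N/mm). Passing the nose stretches it about 1.5 mm and takes roughly 5 to 15 N down on the tab.
- ring_tab (a point): Centre of the face of the ring's red press tab that looks up when closed. Tab 24 x 22 x 4 mm, from 91 to 115 mm from the hinge. Closed, it lies clear beyond the pin's nose, its top about 10 mm below the shank's axis; there it is pressed down.
- wrench: Bystander: spanner 170 mm long lying flat; origin at its middle. Leave alone.
- detergent: Bystander: white bottle 68 mm across, 170 mm tall. Origin under its centre. Leave alone.
- mug: Bystander: blue mug 80 mm across, 90 mm tall. Origin under its centre. Leave alone.
- gland_nut: Bystander: brass ring 48 mm across, 18 mm tall. Origin under its centre. Leave alone.

How it is judged (in metres and radians):
On the way, in this order (a step that is already met when the one before it is completed fails the run):
1. the pin is pushed fully home through the hole, ring still open (x of pin in the frame of hole_mouth above -0.003 m and y of pin in the frame of hole_mouth between -0.008 and 0.008 m and z of pin in the frame of hole_mouth between -0.004 and 0.004 m and angle between the x axis of pin and the x axis of valve, either way round below 0.18 rad and value of joint ring above 0.4 rad), for 0.2 s.
2. the ring is pressed past the pin end and has snapped under it (value of joint ring below 0.06 rad), for 0.2 s.
At the end, for the whole second after the job is handed in: Pin through collar and spindle, shoulder within 3 mm of the collar's face (within 8 mm sideways, 4 mm in height of the slot's middle), axis within 0.18 rad of the slot's, tab upright within 0.3 rad, ring snapped shut (joint below 0.06 rad), pin at rest and released (x of pin in the frame of hole_mouth above -0.003 m and y of pin in the frame of hole_mouth between -0.008 and 0.008 m and z of pin in the frame of hole_mouth between -0.004 and 0.004 m and angle between the x axis of pin and the x axis of valve, either way round below 0.18 rad and angle between pin's own z axis and vertical below 0.3 rad and value of joint ring below 0.06 rad and linear speed of pin below 0.01 m/s); the robot touches nothing.
It fails at once if the pin is pressed against the valve with more than 25 N (contact force between pin and valve above 25 N).
It fails at once if the arm presses the ring with more than 25 N (contact force between any of the fingers, the arm and bail above 25 N).
It fails at once if the robot leans on the valve with more than 25 N (contact force between any of the fingers, the arm and valve above 25 N).
It fails at once if a bystander is pushed more than 30 mm (distance of any of wrench, detergent, mug, gland_nut from where it was at the start of the episode above 0.03 m).
It also fails if it takes over 72 s, if anything falls off the work surface, if the arm or the gripper's body presses on something with over 40 N, if the wrist force passes 120 N, or if a joint passes its speed limit or range.

ROBOT

A 6-joint arm with a two-finger parallel gripper is mounted at the origin on the work surface. World frame = base frame: x ahead of the robot, y to its left, z up, the work surface at z = 0. Lengths are in m, angles in degrees, forces in N, time in s.
With the tool pointing down it reaches from about 0.4 to 0.825 m from the base axis. Payload 7 kg.
Tool frame: the origin (TCP) lies midway between the tips of the shut fingers; the grasp point (between the pads) lies 19 mm behind it; z points along the fingers, y is the line along which they close (so a half turn about z gives the same grasp; the last joint's range is limited). The gripper opens to 88 mm and grips with 3 to 60 N. Pads are 19 mm wide; open, the fingers measure 130 mm over their backs; the gripper's body (78 mm by 193 mm) begins 47 mm behind the grasp point.
Start: joints at [-46.69, 20.546, 0.682, 0, -70.136, -16.507], TCP at [0.304, -0.602, 0.227] pointing down, gripper open.
Joint ranges: [-176.03, 176.03], [-82.01, 121.73], [-58.28, 71.71], [-173.87, 95.51], [-174.79, -0.11], [-173.66, 173.66]. Speed limits (degrees/s): [136.94, 136.94, 172.46, 180, 180, 180].

INTERFACE

Orientations are given as [roll, pitch, yaw] about the fixed x, y, z axes, in that order (R = Rz(yaw) Ry(pitch) Rx(roll)).
In Python, from plant import ctrl gives the robot as it stands. The module is installed in compiled form; this text tells all that it offers.
- The arm moves only by the tool send_rows, never from a script. Its argument "plan" is a list that holds one entry, the list of rows, each a list of 6 numbers: the shift along the tool's x, y, z in a scale on which 1.0 is 100 cm, then the turn, a rotation vector about the tool's x, y, z in normalised numbers (1 is 4 rad). A call has 1 to 8 rows; each row is the pose to reach, as a shift and turn from the pose commanded when the call began, along the tool's axes at that moment; what a row does not reach only later rows make up. A row lasts 1/12 s, in which the tool goes at most 41.7 mm and 7.16 degrees, less where a joint would pass 70% of its speed; a pose out of reach is approached as far as the arm can. A call with a gripper value outside its range is refused whole. "fingers" is the opening, from 0 (shut) to 1 (fully open), set as the call begins (left out, the last holds). The fingers move at their own pace and stop on an object; the grip force is fixed at half the most. Time passes only in rows, so rows that repeat a pose let the fingers close. It gives the time, the measured TCP pose, the force, the opening and the grip force at its end, in the units of the state.
- ctrl.get_obs(): the state, without advancing time (a new reading comes with each control period).
- ctrl.snapshot(name): name is "side" or "top"; returns a dict with "img" (400x640x3 uint8, red, green, blue), "K" (3x3 intrinsics, pixels), "pose" (4x4, takes a point from camera to world coordinates). Camera axes: x right, y down, z forward; pixel columns grow to the right and rows downward; lengths in m; the calibration is good to about 2 mm. A picture is of the moment at which its call begins. There is no depth.
- ctrl.close_job(): hands the job in; it is judged then, once.
The state is a dict: "clock": time; "joint_pos": joint angles; "qvel": joint speeds; "tau": joint torques, N m; "tool_pos": TCP position; "orientation": TCP orientation; "force": force on the tool from outside, world axes, zero at the start; "moment": the same for the moment, N m; "opening": finger opening in m; "gripper_force": force on a finger pad.
Only numpy, scipy, OpenCV 4.12 (cv2) and the standard library are available. Lean on these libraries where they do the work, as an engineer would, in place of code of your own. Each camera call takes 0.05 s, during which the arm holds its last target. There are 200 camera calls.

## Working session

There is one attempt and no reset: what is moved stays moved. The work goes in short steps, Python scripts to look and compute and a tool call to move; the robot and the scene stay as the last step left them, time stands still between calls to the robot, and variables do not carry over. Pictures are saved under pics/ and viewed, at most 10 in all, crops included, and the job is handed in when it is done.

Besides the shell and the picture viewer there is one more tool, called after "Request:" as name(argument=value, ...), one argument or row to a line, values as JSON. send_rows: Moves the arm, as the interface text tells. Its arguments: {"type":"object","properties":{"plan":{"type":"array","items":{"type":"array","items":{"type":"array","items":{"type":"number"}}}},"fingers":{"type":"number"}},"required":["plan"]}

```bash
mkdir -p pics; cat > h.py <<'E'
import numpy as np, cv2
from scipy.spatial.transform import Rotation as R
from plant import ctrl
def snap(n,f,crop=None,s=1):
    d=ctrl.snapshot(n); np.savez('cam_%s.npz'%n,K=d['K'],pose=d['pose'])
    im=d['img'][:,:,::-1]; 
    np.save('img_%s.npy'%n,im)
    if crop: x0,y0,x1,y1=crop; im=im[y0:y1,x0:x1]
    cv2.imwrite('pics/'+f,cv2.resize(im,None,fx=s,fy=s,interpolation=cv2.INTER_CUBIC))
def ray(n,u,v):
    c=np.load('cam_%s.npz'%n); d=c['pose'][:3,:3]@np.linalg.inv(c['K'])@[u,v,1]; return c['pose'][:3,3],d
def atz(n,u,v,z):
    o,d=ray(n,u,v); return o+d*(z-o[2])/d[2]
def proj(n,p):
    c=np.load('cam_%s.npz'%n); q=c['K']@(c['pose'][:3,:3].T@(np.array(p)-c['pose'][:3,3])); return q[:2]/q[2]
E
python3 - <<'E'
from h import *
snap('top','t0.png',s=1.25); snap('side','s0.png',s=1.25)
o=ctrl.get_obs(); print(o)
for n in('top','side'):
    c=np.load('cam_%s.npz'%n); print(c['K'],c['pose'])
E
```

```text
{'clock': 0.1, 'joint_pos': array([-4.66896781e+01,  2.05861593e+01,  6.40058103e-01, -1.53295859e-02,
       -7.01339886e+01, -1.65078236e+01]), 'qvel': array([ 0.01404891, -0.07519779,  0.06020582,  0.12583257, -0.01365573,
       -0.08304835]), 'tau': array([-1.32003886e-03, -5.84163237e+01,  2.93753332e+01,  7.01544419e+00,
        1.02435448e-02, -8.16376291e-05]), 'tool_pos': array([ 0.30416204, -0.60212619,  0.22574502]), 'orientation': array([ 1.79919116e+02, -8.94135870e-03, -1.53202715e+02]), 'force': array([0.35929928, 0.65152746, 0.19688498]), 'moment': array([0.04250259, 0.02212085, 0.01281269]), 'gripper_force': 0.0, 'opening': 0.0877418086122281}
[[385.6978489    0.         318.7199842 ]
 [  0.         385.6978489  199.76602895]
 [  0.           0.           1.        ]] [[-0.05601218 -0.9712664   0.23130977  0.32970094]
 [-0.99842595  0.05515463 -0.01017759 -0.01707798]
 [-0.00287265 -0.23151575 -0.97282691  1.05102672]
 [ 0.          0.          0.          1.        ]]
[[479.5508388    0.         326.05958788]
 [  0.         479.5508388  200.1285278 ]
 [  0.           0.           1.        ]] [[-0.87707518 -0.27836972  0.39147085  0.04888149]
 [-0.48030573  0.49677632 -0.72285523  0.90125861]
 [ 0.00674756 -0.82202408 -0.56941276  0.79538741]
 [ 0.          0.          0.          1.        ]]
```

View pics/t0.png

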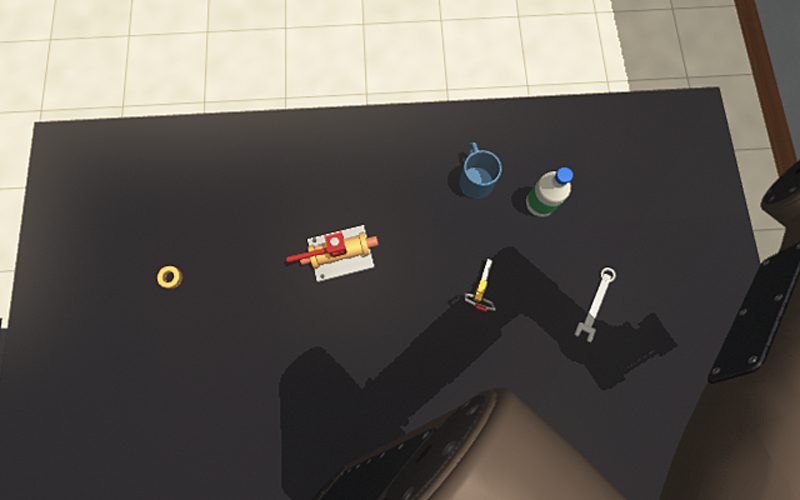

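View pics/s0.png

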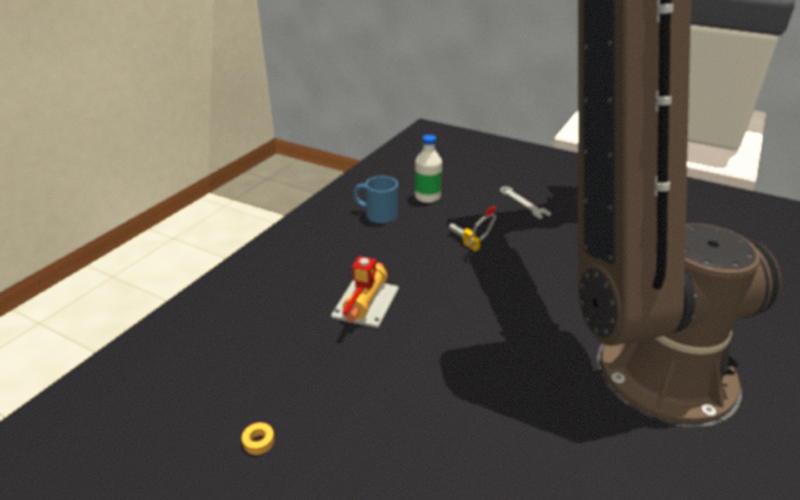

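The top view (1.25x) shows the valve at about (340,250) and the pin at (483,283) with its nose at (488,262). In the side view the valve is at (365,290) and the pin at (468,235). I'll enlarge both next.

```bash
python3 - <<'E'
from h import *
t=np.load('img_top.npy');s=np.load('img_side.npy')
def c(im,x,y,k): return cv2.resize(im[y:y+300//k if 300%k==0 else 50,x:x+400//k],(400,300),interpolation=cv2.INTER_CUBIC)
a=np.vstack([np.hstack([c(t,220,170,4),c(t,350,195,5)]),np.hstack([c(s,250,195,4),c(s,345,155,5)])])
cv2.imwrite('pics/c0.png',a)
E
```

```text
(no output)
```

View pics/c0.png

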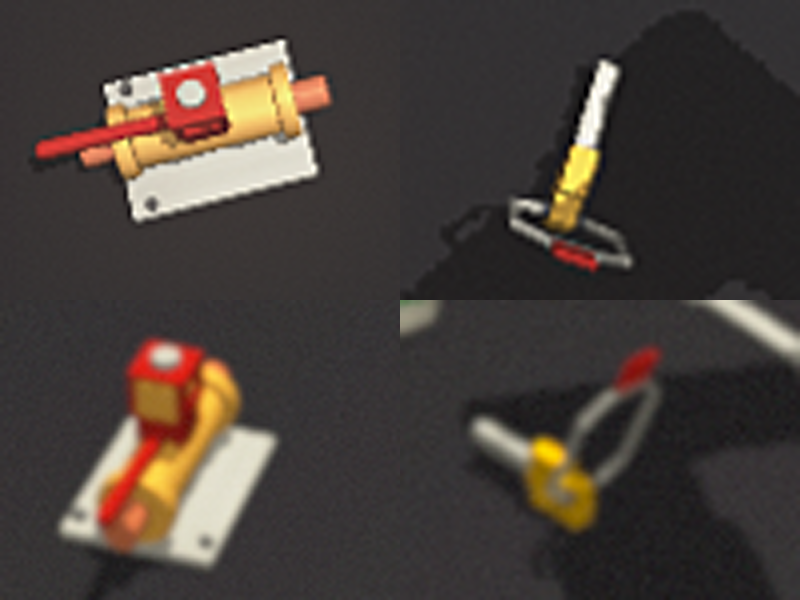

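```bash
cat >> h.py <<'E'
from scipy.optimize import least_squares
def fit(obs,x0):
    def f(x,w=None):
        r=[]
        for n,u,v,p in obs:
            P=R.from_euler('z',x[2]).apply(p)+[x[0],x[1],0]; r+=list(proj(n,P)-[u,v])
        return np.array(r)
    s=least_squares(f,x0,loss='soft_l1'); return s.x,f(s.x).reshape(-1,2)
E
python3 - <<'E'
from h import *
T=lambda x,y,p:('top',220+x/4,170+y/4,p); S=lambda x,y,p:('side',250+x/4,195+y/4,p)
# top image: up=+x, left=+y
V=[T(104,85,(.05,.065,.008)),T(286,40,(.05,-.065,.008)),T(318,173,(-.05,-.065,.008)),T(135,221,(-.05,.065,.008)),T(191,95,(0,0,.108)),
 S(60,232,(.05,.065,.008)),S(212,265,(-.05,.065,.008)),S(277,137,(-.05,-.065,.008)),S(166,55,(0,0,.108))]
for sub in (V,V[:5],V[5:]):
    x,r=fit(sub,[.5,.1,0]);print('valve',x[:2],np.degrees(x[2]));print(r.round(1).tolist())
T=lambda x,y,p:('top',350+x/5,195+y/5,p); S=lambda x,y,p:('side',345+x/5,155+y/5,p)
P=[T(208,62,(.051,0,.023)),T(186,147,(0,0,.035)),T(163,228,(-.0415,0,.018)),S(80,127,(.052,0,.02)),
 S(160,138,(0,0,.035))]
for sub in (P,P[:3]):
    x,r=fit(sub,[.45,-.15,0]);print('pin',x[:2],np.degrees(x[2]));print(r.round(1).tolist())
E
```

```text
valve [0.57756792 0.10110485] 11.41740323165744
[[-0.4, 0.0], [-0.7, -0.1], [-0.1, 0.4], [-0.5, 0.2], [-0.2, -0.3], [0.1, -1.1], [0.0, -1.1], [0.2, -0.5], [0.3, -0.3]]
valve [0.57764558 0.10008279] 11.368231320219335
[[-0.0, -0.1], [-0.3, -0.1], [0.2, 0.4], [-0.1, 0.1], [0.2, -0.3]]
valve [0.57645279 0.10391592] 11.802750944674651
[[-0.0, -0.1], [0.0, -0.3], [-0.1, 0.1], [0.1, 0.4]]
pin [ 0.49215947 -0.20758763] -20.36971586325362
[[0.2, 0.5], [0.6, 0.5], [0.1, -0.1], [-0.3, 0.1], [-3.7, 0.8]]
pin [ 0.49308081 -0.2068805 ] -20.0245436891865
[[-0.2, 0.2], [0.3, 0.2], [-0.1, -0.4]]
```

```bash
cat >> h.py <<'E'
PIN=(.4925,-.207,-20.2); VAL=(.5773,.101,11.4)
def tool(frame,p,z,th,g=0.019):
    """TCP pose: grasp point at local p=(x,y), height z, tilt th (body towards +x)"""
    r=R.from_euler('z',frame[2],degrees=True); 
    Rt=r*R.from_euler('y',th,degrees=True)*R.from_euler('z',180,degrees=True)*R.from_euler('x',180,degrees=True)
    return r.apply([p[0],p[1],0])+[frame[0],frame[1],z]+Rt.apply([0,0,g]),Rt
def meas():
    o=ctrl.get_obs(); return np.array(o['tool_pos']),R.from_euler('xyz',o['orientation'],degrees=True),o
def delta(P,Rt):
    p,r,o=meas(); print('cm',(r.inv().apply(P-p)*100).round(2),'deg',np.degrees((r.inv()*Rt).as_rotvec()).round(2))
def loc(frame):
    p,r,o=meas(); a=R.from_euler('z',frame[2],degrees=True).inv()
    g=p-r.apply([0,0,.019])
    f=a.apply(o['force']); print('t %.2f local grasp mm'%o['clock'],(1000*a.apply(g-[frame[0],frame[1],0])).round(1),'tilt/rot',(a*r).as_euler('xyz',degrees=True).round(1),'F',f.round(1),'open',round(o['opening']*1000,1))
E
python3 - <<'E'
from h import *
f=lambda x:np.concatenate([proj('top',R.from_euler('z',-20.2,degrees=True).apply([-.036+.103*np.cos(x[0]-.11),0,.02+.103*np.sin(x[0]-.11)])+[.4925,-.207,0])-[385,246],proj('side',R.from_euler('z',-20.2,degrees=True).apply([-.036+.103*np.cos(x[0]-.11),0,.02+.103*np.sin(x[0]-.11)])+[.4925,-.207,0])-[392.4,169]])
s=least_squares(f,[2.1]);print(s.x,s.fun)
for z in (.13,.025): 
    P,Rt=tool(PIN,(-.016,0),z,10); print(P,Rt.as_euler('xyz',degrees=True)); delta(P,Rt)
print('det',atz('top',436,165,0),'mug',atz('top',382,150,0))
E
```

```text
[2.01124207] [ 1.09879961  0.15149636  0.70663982 -0.41871388]
[ 0.47438773 -0.20033598  0.11128865] [180.  -10.  159.8]
cm [-33.31  28.17  11.48] deg [-4.03  9.39 46.88]
[ 0.47438773 -0.20033598  0.00628865] [180.  -10.  159.8]
cm [-33.31  28.16  21.98] deg [-4.03  9.39 46.88]
det [ 0.66263182 -0.36866896  0.        ] mug [ 0.71676881 -0.21883539  0.        ]
```

```bash
python3 - <<'E'
from h import *
delta(*tool(PIN,(-.016,0),.15,12))
E
```

```text
cm [-33.27  28.22   9.47] deg [-4.85 11.28 46.83]
```

Units first: shifts go in shares of 100 cm and turns go in shares of 4 rad. So -33.3 cm / 100 = -0.333, 28.2 cm / 100 = 0.282, 46.8 degrees / 229.1831 = 0.2042.

Request:
send_rows(
  plan=[
    [[-0.333,0.282,0.095,-0.0209,0.0493,0.2042],[-0.333,0.282,0.095,-0.0209,0.0493,0.2042],[-0.333,0.282,0.095,-0.0209,0.0493,0.2042],[-0.333,0.282,0.095,-0.0209,0.0493,0.2042],[-0.333,0.282,0.095,-0.0209,0.0493,0.2042],[-0.333,0.282,0.095,-0.0209,0.0493,0.2042],[-0.333,0.282,0.095,-0.0209,0.0493,0.2042],[-0.333,0.282,0.095,-0.0209,0.0493,0.2042]],
  ],
  fingers=1,
)

```text
clock: 0.77
tool_pos: [0.4267, -0.3136, 0.1576]
orientation: [-179.8, -12.1, 159.4]
force: [1.3, -0.4, 0.7]
opening: 0.088
gripper_force: 0.0
```

```bash
python3 - <<'E'
from h import *
delta(*tool(PIN,(-.016,0),.15,12)); loc(PIN)
E
```

```text
cm [-0.95 12.29  2.44] deg [-0.1  -0.1  -0.41]
t 0.77 local grasp mm [ -21.  -122.8  176.2] tilt/rot [-179.8  -12.1  179.6] F [1.4 0.1 0.7] open 88.0
```

In the tool's units: 12.1 cm / 100 = 0.121, 2.2 cm / 100 = 0.022.

Request:
send_rows(
  plan=[
    [[-0.009,0.121,0.022,0,0,0],[-0.009,0.121,0.022,0,0,0],[-0.009,0.121,0.022,0,0,0],[-0.009,0.121,0.022,0,0,0],[-0.009,0.121,0.022,0,0,0],[-0.009,0.121,0.022,0,0,0]],
  ],
)

```text
clock: 1.27
tool_pos: [0.4717, -0.2032, 0.1349]
orientation: [-179.9, -12.0, 159.9]
force: [-0.4, -0.1, 0.4]
opening: 0.0874
gripper_force: 0.0
```

```bash
python3 - <<'E'
from h import *
delta(*tool(PIN,(-.016,0),.025,12)); loc(PIN)
E
```

```text
cm [-2.76  0.39 12.55] deg [-0.13  0.03  0.08]
t 1.27 local grasp mm [-16.9  -3.6 153.5] tilt/rot [-179.9  -12.  -179.9] F [-0.3 -0.2  0.4] open 87.4
```

In the tool's units: 11.4 cm / 100 = 0.114, 9 cm / 100 = 0.09.

Request:
send_rows(
  plan=[
    [[-0.007,0.001,0.03,0,0,0],[-0.014,0.001,0.06,0,0,0],[-0.02,0.001,0.09,0,0,0],[-0.025,0.001,0.114,0,0,0],[-0.025,0.001,0.114,0,0,0],[-0.025,0.001,0.114,0,0,0],[-0.025,0.001,0.114,0,0,0]],
  ],
)

```text
clock: 1.85
tool_pos: [0.4735, -0.204, 0.0197]
orientation: [-179.9, -11.9, 159.8]
force: [0.7, 0.3, 0.7]
opening: 0.0876
gripper_force: 0.0
```

```bash
python3 - <<'E'
from h import *
delta(*tool(PIN,(-.016,0),.025,12)); loc(PIN)
snap('top','t1.png',(330,170,430,270),4);snap('side','s1.png',(320,130,420,230),4)
a=np.hstack([cv2.imread('pics/t1.png'),cv2.imread('pics/s1.png')]);cv2.imwrite('pics/c1.png',a)
E
```

```text
cm [-0.17  0.37  1.32] deg [-0.1   0.15 -0.03]
t 1.85 local grasp mm [-15.   -3.7  38.3] tilt/rot [-179.9  -11.9  180. ] F [0.5 0.5 0.7] open 87.6
```

View pics/c1.png

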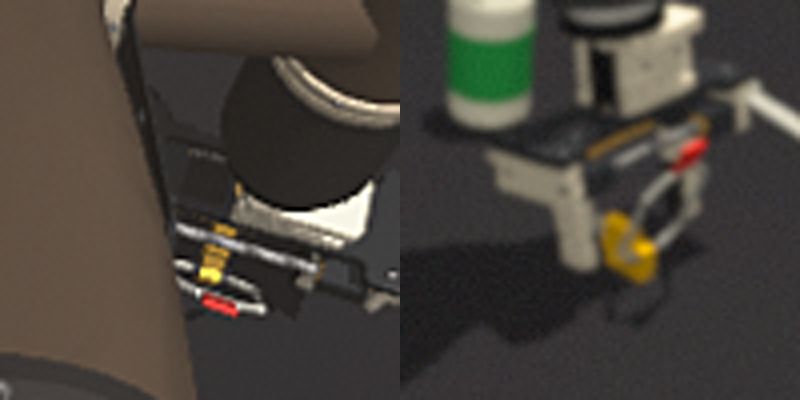

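The side view shows the fingers straddling the yellow tab, with the ring clear behind the gripper body. I'll correct the position and descend.

In the tool's units: 1.2 cm / 100 = 0.012, 0.35 cm / 100 = 0.0035.

Request:
send_rows(
  plan=[
    [[-0.001,0.0035,0.003,0,0,0],[-0.002,0.0035,0.008,0,0,0],[-0.002,0.0035,0.011,0,0,0],[-0.002,0.0035,0.012,0,0,0],[-0.002,0.0035,0.012,0,0,0],[-0.002,0.0035,0.012,0,0,0]],
  ],
)

```text
clock: 2.45
tool_pos: [0.4734, -0.1994, 0.0061]
orientation: [-179.9, -12.0, 159.8]
force: [0.6, 0.2, -0.1]
opening: 0.0877
gripper_force: 0.0
```

```bash
python3 - <<'E'
from h import *
delta(*tool(PIN,(-.016,0),.025,12)); loc(PIN)
E
```

```text
cm [-0.05 -0.05 -0.04] deg [-0.12  0.04  0.03]
t 2.45 local grasp mm [-16.6   0.6  24.7] tilt/rot [-179.9  -12.  -180. ] F [ 0.5  0.4 -0.1] open 87.7
```

Now close the gripper.

Request:
send_rows(
  plan=[
    [[0,0,0,0,0,0],[0,0,0,0,0,0],[0,0,0,0,0,0],[0,0,0,0,0,0],[0,0,0,0,0,0],[0,0,0,0,0,0],[0,0,0,0,0,0],[0,0,0,0,0,0]],
  ],
  fingers=0,
)

```text
clock: 3.12
tool_pos: [0.4735, -0.1995, 0.0062]
orientation: [-179.9, -11.9, 159.8]
force: [0.3, 0.1, 0.1]
opening: 0.0399
gripper_force: 0.0
```

```bash
python3 - <<'E'
from h import *
loc(PIN)
E
```

```text
t 3.12 local grasp mm [-16.5   0.5  24.8] tilt/rot [-179.9  -11.9 -180. ] F [0.3 0.2 0.1] open 39.9
```

Request:
send_rows(
  plan=[
    [[0,0,0,0,0,0],[0,0,0,0,0,0],[0,0,0,0,0,0],[0,0,0,0,0,0],[0,0,0,0,0,0],[0,0,0,0,0,0],[0,0,0,0,0,0]],
  ],
  fingers=0,
)

```text
clock: 3.7
tool_pos: [0.4736, -0.1994, 0.0062]
orientation: [-179.9, -11.9, 159.8]
force: [0.2, 1.1, -0.2]
opening: 0.0138
gripper_force: 30.0
```

```bash
python3 - <<'E'
from h import *
loc(PIN); print(meas()[2]['gripper_force'])
E
```

```text
t 3.70 local grasp mm [-16.5   0.7  24.8] tilt/rot [-179.9  -11.9 -180. ] F [-0.2  1.1 -0.2] open 13.8
29.994111981941387
```

In the tool's units: -8 cm / 100 = -0.08, -5.5 cm / 100 = -0.055.

Request:
send_rows(
  plan=[
    [[0.004,0,-0.02,0,0,0],[0.012,0,-0.055,0,0,0],[0.017,0,-0.08,0,0,0],[0.017,0,-0.08,0,0,0],[0.017,0,-0.08,0,0,0]],
  ],
)

```text
clock: 4.12
tool_pos: [0.4744, -0.1994, 0.0893]
orientation: [-180.0, -11.7, 159.8]
force: [0.3, -0.0, -2.5]
opening: 0.0136
gripper_force: 30.0
```

```bash
python3 - <<'E'
from h import *
loc(PIN); delta(*tool(VAL,(-.1165,0),.0898,12))
E
```

```text
t 4.12 local grasp mm [-15.7   0.9 107.9] tilt/rot [-180.   -11.7 -180. ] F [ 0.3  0.1 -2.5] open 13.6
cm [10.37 25.44  3.98] deg [  6.45   0.23 -30.9 ]
```

In the tool's units: 25.3 cm / 100 = 0.253, 2.5 cm / 100 = 0.025, -30.8 degrees / 229.1831 = -0.1344.

Request:
send_rows(
  plan=[
    [[0.013,0.032,0.005,0.0035,0,-0.0175],[0.026,0.064,0.01,0.007,0,-0.0349],[0.039,0.096,0.015,0.0105,0,-0.0524],[0.052,0.127,0.02,0.014,0.0004,-0.0676],[0.065,0.159,0.025,0.0175,0.0004,-0.0851],[0.078,0.191,0.03,0.0209,0.0009,-0.1004],[0.091,0.223,0.035,0.0244,0.0009,-0.1178],[0.103,0.253,0.039,0.0279,0.0009,-0.1344]],
  ],
)

```text
clock: 4.78
tool_pos: [0.4571, 0.0771, 0.0693]
orientation: [179.9, -12.3, -168.5]
force: [0.8, 0.2, -1.1]
opening: 0.0135
gripper_force: 30.0
```

Request:
send_rows(
  plan=[
    [[0,0,0,0,0,0],[0,0,0,0,0,0],[0,0,0,0,0,0],[0,0,0,0,0,0]],
  ],
)

```text
clock: 5.12
tool_pos: [0.4579, 0.0747, 0.0701]
orientation: [180.0, -12.2, -168.8]
force: [-0.6, -0.3, -1.3]
opening: 0.014
gripper_force: 30.0
```

```bash
python3 - <<'E'
from h import *
delta(*tool(VAL,(-.1165,0),.0898,12));loc(VAL)
snap('top','t2.png',(220,150,340,270),3.3);snap('side','s2.png',(250,170,370,290),3.3)
a=np.hstack([cv2.imread('pics/t2.png'),cv2.imread('pics/s2.png')]);cv2.imwrite('pics/c2.png',a)
E
```

```text
cm [-0.15  0.22 -0.15] deg [ 0.08 -0.24 -0.17]
t 5.12 local grasp mm [-118.2   -2.2   88.6] tilt/rot [180.  -12.2 179.8] F [-0.6 -0.2 -1.3] open 14.0
```

View pics/c2.png

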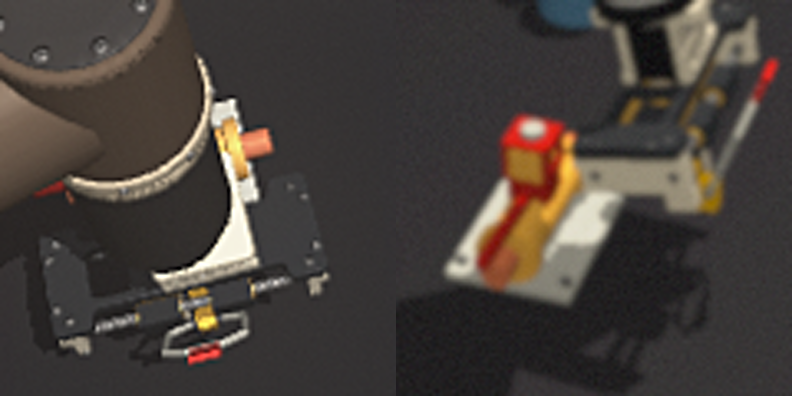

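The top view shows the ring tab at about (205,355) upright behind the gripper. In the side view the gripper stands before the red collar and the pin is hidden by the finger. Next I'll bring the nose up to the slot.

In the tool's units: -2.7 cm / 100 = -0.027, 0.22 cm / 100 = 0.0022.

Request:
send_rows(
  plan=[
    [[-0.007,0.0022,-0.0025,0,0,0],[-0.015,0.0022,-0.004,0,0,0],[-0.023,0.0022,-0.006,0,0,0],[-0.027,0.0022,-0.007,0,0,0],[-0.027,0.0022,-0.007,0,0,0],[-0.027,0.0022,-0.007,0,0,0]],
  ],
)

```text
clock: 5.72
tool_pos: [0.4855, 0.0832, 0.0716]
orientation: [179.9, -12.2, -168.7]
force: [-1.1, -0.2, -1.7]
opening: 0.0137
gripper_force: 30.0
```

```bash
python3 - <<'E'
from h import *
loc(VAL)
E
```

```text
t 5.72 local grasp mm [-89.5   0.7  90.2] tilt/rot [179.9 -12.2 179.9] F [-1.1  0.1 -1.7] open 13.7
```

In the tool's units: -0.6 cm / 100 = -0.006, -0.5 cm / 100 = -0.005.

Request:
send_rows(
  plan=[
    [[-0.002,0,-0.0004,0,0,0],[-0.003,0,-0.0006,0,0,0],[-0.004,0,-0.0008,0,0,0],[-0.005,0,-0.001,0,0,0],[-0.006,0,-0.0012,0,0,0],[-0.006,0,-0.0012,0,0,0]],
  ],
)

```text
clock: 6.22
tool_pos: [0.4916, 0.0846, 0.0718]
orientation: [179.9, -12.1, -168.7]
force: [-0.2, 0.4, -1.9]
opening: 0.0142
gripper_force: 30.0
```

```bash
python3 - <<'E'
from h import *
loc(VAL)
E
```

```text
t 6.22 local grasp mm [-83.3   0.8  90.4] tilt/rot [179.9 -12.1 179.9] F [-0.1  0.4 -1.9] open 14.2
```

In the tool's units: -0.2 cm / 100 = -0.002, -0.15 cm / 100 = -0.0015.

Request:
send_rows(
  plan=[
    [[-0.0005,0,-0.0001,0,0,0],[-0.001,0,-0.0002,0,0,0],[-0.0015,0,-0.0003,0,0,0],[-0.002,0,-0.0004,0,0,0],[-0.002,0,-0.0004,0,0,0]],
  ],
)

```text
clock: 6.63
tool_pos: [0.4935, 0.0849, 0.0718]
orientation: [179.9, -12.1, -168.7]
force: [-0.2, 0.4, -2.0]
opening: 0.0139
gripper_force: 30.0
```

```bash
python3 - <<'E'
from h import *
loc(VAL)
E
```

```text
t 6.63 local grasp mm [-81.3   0.8  90.4] tilt/rot [179.9 -12.1 179.9] F [-0.1  0.4 -2. ] open 13.9
```

In the tool's units: -0.2 cm / 100 = -0.002, -0.15 cm / 100 = -0.0015.

Request:
send_rows(
  plan=[
    [[-0.0005,0,-0.0001,0,0,0],[-0.001,0,-0.0002,0,0,0],[-0.0015,0,-0.0003,0,0,0],[-0.002,0,-0.0004,0,0,0],[-0.002,0,-0.0004,0,0,0]],
  ],
)

```text
clock: 7.05
tool_pos: [0.4945, 0.085, 0.0716]
orientation: [179.9, -12.3, -168.7]
force: [-5.2, -0.6, 0.1]
opening: 0.0137
gripper_force: 30.0
```

```bash
python3 - <<'E'
from h import *
loc(VAL)
E
```

```text
t 7.05 local grasp mm [-80.3   0.7  90.2] tilt/rot [179.9 -12.3 179.9] F [-5.2  0.5  0.1] open 13.7
```

In the tool's units: 0.25 cm / 100 = 0.0025, 0.2 cm / 100 = 0.002.

Request:
send_rows(
  plan=[
    [[0,0.0005,0,0,0,0],[0,0.001,0,0,0,0],[0,0.0015,0,0,0,0],[0,0.002,0,0,0,0],[0,0.0025,0,0,0,0],[0,0.0025,0,0,0,0]],
  ],
)

```text
clock: 7.55
tool_pos: [0.4941, 0.0871, 0.0714]
orientation: [180.0, -12.3, -168.7]
force: [-4.0, -3.9, -1.1]
opening: 0.0142
gripper_force: 30.0
```

```bash
python3 - <<'E'
from h import *
loc(VAL)
E
```

```text
t 7.55 local grasp mm [-80.2   2.8  90. ] tilt/rot [180.  -12.3 179.9] F [-4.7 -3.  -1.1] open 14.2
```

In the tool's units: 0.2 cm / 100 = 0.002, 0.15 cm / 100 = 0.0015.

Request:
send_rows(
  plan=[
    [[0,0.0005,0,0,0,0],[0,0.001,0,0,0,0],[0,0.0015,0,0,0,0],[0,0.002,0,0,0,0],[0,0.002,0,0,0,0]],
  ],
)

```text
clock: 7.97
tool_pos: [0.4957, 0.0904, 0.0719]
orientation: [179.9, -12.0, -168.7]
force: [-0.6, 0.5, -1.6]
opening: 0.0138
gripper_force: 30.0
```

```bash
python3 - <<'E'
from h import *
loc(VAL)
E
```

```text
t 7.97 local grasp mm [-78.2   5.7  90.5] tilt/rot [179.9 -12.  179.9] F [-0.5  0.6 -1.6] open 13.8
```

In the tool's units: -0.3 cm / 100 = -0.003, -0.25 cm / 100 = -0.0025.

Request:
send_rows(
  plan=[
    [[-0.0005,0,-0.0001,0,0,0],[-0.001,0,-0.0002,0,0,0],[-0.0015,0,-0.0003,0,0,0],[-0.002,0,-0.0004,0,0,0],[-0.0025,0,-0.0005,0,0,0],[-0.003,0,-0.0006,0,0,0],[-0.003,0,-0.0006,0,0,0]],
  ],
)

```text
clock: 8.55
tool_pos: [0.4977, 0.0904, 0.0717]
orientation: [179.9, -12.1, -168.7]
force: [-0.4, 1.1, -1.0]
opening: 0.0136
gripper_force: 30.0
```

```bash
python3 - <<'E'
from h import *
loc(VAL)
E
```

```text
t 8.55 local grasp mm [-76.1   5.3  90.3] tilt/rot [179.9 -12.1 179.9] F [-0.2  1.2 -1. ] open 13.6
```

In the tool's units: -0.4 cm / 100 = -0.004, -0.32 cm / 100 = -0.0032.

Request:
send_rows(
  plan=[
    [[-0.0008,0,-0.0002,0,0,0],[-0.0016,0,-0.0003,0,0,0],[-0.0024,0,-0.0005,0,0,0],[-0.0032,0,-0.0007,0,0,0],[-0.004,0,-0.0009,0,0,0],[-0.004,0,-0.0009,0,0,0]],
  ],
)

```text
clock: 9.05
tool_pos: [0.5017, 0.0912, 0.0717]
orientation: [179.9, -12.1, -168.7]
force: [-0.4, 0.6, -2.5]
opening: 0.0136
gripper_force: 30.0
```

```bash
python3 - <<'E'
from h import *
loc(VAL)
E
```

```text
t 9.05 local grasp mm [-72.    5.3  90.2] tilt/rot [179.9 -12.1 179.9] F [-0.3  0.7 -2.5] open 13.6
```

In the tool's units: -0.4 cm / 100 = -0.004, -0.3 cm / 100 = -0.003.

Request:
send_rows(
  plan=[
    [[-0.001,0,-0.0002,0,0,0],[-0.002,0,-0.0004,0,0,0],[-0.003,0,-0.0006,0,0,0],[-0.004,0,-0.0009,0,0,0],[-0.004,0,-0.0009,0,0,0]],
  ],
)

```text
clock: 9.47
tool_pos: [0.5058, 0.092, 0.0717]
orientation: [179.9, -12.1, -168.7]
force: [-0.1, 0.5, -0.9]
opening: 0.0135
gripper_force: 30.0
```

```bash
python3 - <<'E'
from h import *
loc(VAL)
E
```

```text
t 9.47 local grasp mm [-67.9   5.3  90.2] tilt/rot [179.9 -12.1 179.9] F [-0.   0.5 -0.9] open 13.5
```

In the tool's units: -0.45 cm / 100 = -0.0045, -0.3 cm / 100 = -0.003.

Request:
send_rows(
  plan=[
    [[-0.001,0,-0.0002,0,0,0],[-0.002,0,-0.0004,0,0,0],[-0.003,0,-0.0006,0,0,0],[-0.0045,0,-0.001,0,0,0],[-0.0045,0,-0.001,0,0,0]],
  ],
)

```text
clock: 9.88
tool_pos: [0.5104, 0.0929, 0.0716]
orientation: [179.9, -12.1, -168.7]
force: [0.1, 0.6, -2.4]
opening: 0.0135
gripper_force: 30.0
```

In the tool's units: -0.45 cm / 100 = -0.0045, -0.3 cm / 100 = -0.003.

Request:
send_rows(
  plan=[
    [[-0.001,0,-0.0002,0,0,0],[-0.002,0,-0.0004,0,0,0],[-0.003,0,-0.0006,0,0,0],[-0.0045,0,-0.001,0,0,0],[-0.0045,0,-0.001,0,0,0]],
  ],
)

```text
clock: 10.3
tool_pos: [0.5149, 0.0938, 0.0716]
orientation: [179.9, -12.1, -168.7]
force: [-1.0, 1.0, -2.0]
opening: 0.0138
gripper_force: 30.0
```

In the tool's units: -0.45 cm / 100 = -0.0045, -0.3 cm / 100 = -0.003.

Request:
send_rows(
  plan=[
    [[-0.001,0,-0.0002,0,0,0],[-0.002,0,-0.0004,0,0,0],[-0.003,0,-0.0006,0,0,0],[-0.0045,0,-0.001,0,0,0],[-0.0045,0,-0.001,0,0,0]],
  ],
)

```text
clock: 10.72
tool_pos: [0.5194, 0.0947, 0.0716]
orientation: [179.9, -12.1, -168.7]
force: [-1.4, 0.7, -1.8]
opening: 0.0136
gripper_force: 30.0
```

In the tool's units: -0.45 cm / 100 = -0.0045, -0.3 cm / 100 = -0.003.

Request:
send_rows(
  plan=[
    [[-0.001,0,-0.0002,0,0,0],[-0.002,0,-0.0004,0,0,0],[-0.003,0,-0.0006,0,0,0],[-0.0045,0,-0.001,0,0,0],[-0.0045,0,-0.001,0,0,0]],
  ],
)

```text
clock: 11.13
tool_pos: [0.5239, 0.0956, 0.0716]
orientation: [179.9, -12.1, -168.7]
force: [-0.3, 0.7, -1.6]
opening: 0.014
gripper_force: 30.0
```

```bash
python3 - <<'E'
from h import *
loc(VAL)
E
```

```text
t 11.13 local grasp mm [-49.4   5.2  90.2] tilt/rot [179.9 -12.1 179.9] F [-0.1  0.8 -1.6] open 14.0
```

In the tool's units: -0.45 cm / 100 = -0.0045, -0.3 cm / 100 = -0.003.

Request:
send_rows(
  plan=[
    [[-0.001,0,-0.0002,0,0,0],[-0.002,0,-0.0004,0,0,0],[-0.003,0,-0.0006,0,0,0],[-0.0045,0,-0.001,0,0,0],[-0.0045,0,-0.001,0,0,0]],
  ],
)

```text
clock: 11.55
tool_pos: [0.5284, 0.0965, 0.0716]
orientation: [179.9, -12.1, -168.7]
force: [-1.4, 1.8, -1.6]
opening: 0.0139
gripper_force: 30.0
```

Request:
send_rows(
  plan=[
    [[-0.001,0,-0.0002,0,0,0],[-0.002,0,-0.0004,0,0,0],[-0.003,0,-0.0006,0,0,0],[-0.004,0,-0.0009,0,0,0],[-0.004,0,-0.0009,0,0,0]],
  ],
)

```text
clock: 11.97
tool_pos: [0.5323, 0.0973, 0.0715]
orientation: [179.9, -12.1, -168.7]
force: [-1.5, 1.9, -2.3]
opening: 0.014
gripper_force: 30.0
```

```bash
python3 - <<'E'
from h import *
loc(VAL)
E
```

```text
t 11.97 local grasp mm [-40.8   5.2  90.1] tilt/rot [179.9 -12.1 179.9] F [-1.1  2.2 -2.3] open 14.0
```

In the tool's units: -0.4 cm / 100 = -0.004, -0.3 cm / 100 = -0.003.

Request:
send_rows(
  plan=[
    [[-0.001,0,-0.0002,0,0,0],[-0.002,0,-0.0004,0,0,0],[-0.003,0,-0.0006,0,0,0],[-0.004,0,-0.0009,0,0,0],[-0.004,0,-0.0009,0,0,0]],
  ],
)

```text
clock: 12.38
tool_pos: [0.5363, 0.0981, 0.0715]
orientation: [179.9, -12.1, -168.7]
force: [-1.1, 1.8, -0.9]
opening: 0.0137
gripper_force: 30.0
```

In the tool's units: -0.2 cm / 100 = -0.002, -0.15 cm / 100 = -0.0015.

Request:
send_rows(
  plan=[
    [[-0.0005,0,-0.0001,0,0,0],[-0.001,0,-0.0002,0,0,0],[-0.0015,0,-0.0003,0,0,0],[-0.002,0,-0.0004,0,0,0],[-0.002,0,-0.0004,0,0,0]],
  ],
)

```text
clock: 12.8
tool_pos: [0.5382, 0.0984, 0.0715]
orientation: [179.9, -12.1, -168.7]
force: [-2.0, 3.2, -2.2]
opening: 0.0137
gripper_force: 30.0
```

```bash
python3 - <<'E'
from h import *
loc(VAL)
E
```

```text
t 12.80 local grasp mm [-34.9   5.2  90.1] tilt/rot [179.9 -12.1 179.9] F [-1.3  3.5 -2.2] open 13.7
```

In the tool's units: -0.2 cm / 100 = -0.002, -0.15 cm / 100 = -0.0015.

Request:
send_rows(
  plan=[
    [[-0.0005,0,-0.0001,0,0,0],[-0.001,0,-0.0002,0,0,0],[-0.0015,0,-0.0003,0,0,0],[-0.002,0,-0.0004,0,0,0],[-0.002,0,-0.0004,0,0,0]],
  ],
)

```text
clock: 13.22
tool_pos: [0.5393, 0.0987, 0.0715]
orientation: [179.9, -12.2, -168.7]
force: [-5.1, 4.4, 0.5]
opening: 0.0139
gripper_force: 30.0
```

```bash
python3 - <<'E'
from h import *
loc(VAL)
E
```

```text
t 13.22 local grasp mm [-33.7   5.2  90.1] tilt/rot [179.9 -12.2 179.9] F [-4.2  5.4  0.5] open 13.9
```

Request:
send_rows(
  plan=[
    [[-0.0005,0,-0.0001,0,0,0],[-0.001,0,-0.0002,0,0,0],[-0.001,0,-0.0002,0,0,0],[-0.001,0,-0.0002,0,0,0]],
  ],
)

```text
clock: 13.55
tool_pos: [0.5392, 0.0986, 0.0715]
orientation: [179.9, -12.4, -168.7]
force: [-9.3, 3.1, 2.5]
opening: 0.0138
gripper_force: 30.0
```

```bash
python3 - <<'E'
from h import *
loc(VAL)
E
```

```text
t 13.55 local grasp mm [-33.7   5.2  90.1] tilt/rot [179.9 -12.4 179.9] F [-8.5  4.9  2.5] open 13.8
```

In the tool's units: 0.15 cm / 100 = 0.0015, 0.03 cm / 100 = 0.0003.

Request:
send_rows(
  plan=[
    [[0.0008,0,0.0002,0,0,0],[0.0015,-0.0005,0.0003,0,0,0],[0.0015,-0.0005,0.0003,0,0,0]],
  ],
)

```text
clock: 13.8
tool_pos: [0.5393, 0.0986, 0.0715]
orientation: [179.9, -12.2, -168.7]
force: [-5.0, 5.6, -0.8]
opening: 0.0141
gripper_force: 30.0
```

```bash
python3 - <<'E'
from h import *
loc(VAL)
E
```

```text
t 13.80 local grasp mm [-33.7   5.2  90.1] tilt/rot [179.9 -12.2 179.9] F [-3.8  6.4 -0.8] open 14.1
```

Request:
send_rows(
  plan=[
    [[0,0,0,0,0,0],[0,0,0,0,0,0],[0,0,0,0,0,0],[0,0,0,0,0,0],[0,0,0,0,0,0],[0,0,0,0,0,0],[0,0,0,0,0,0],[0,0,0,0,0,0]],
  ],
  fingers=1,
)

```text
clock: 14.47
tool_pos: [0.5398, 0.0982, 0.0715]
orientation: [179.9, -12.1, -168.7]
force: [-0.6, 0.6, 0.0]
opening: 0.0617
gripper_force: 0.0
```

```bash
python3 - <<'E'
from h import *
loc(VAL); print(meas()[1].inv().apply(R.from_euler('z',11.4,degrees=True).apply([0,0,.15]))*100)
E
```

```text
t 14.47 local grasp mm [-33.3   4.6  90.1] tilt/rot [179.9 -12.1 179.9] F [-0.5  0.8  0. ] open 61.7
[  3.15497894   0.01871704 -14.66443854]
```

In the tool's units: -14.7 cm / 100 = -0.147, -12 cm / 100 = -0.12.

Request:
send_rows(
  plan=[
    [[0.002,0,-0.01,0,0,0],[0.0085,0,-0.04,0,0,0],[0.017,0,-0.08,0,0,0],[0.026,0,-0.12,0,0,0],[0.0315,0,-0.147,0,0,0],[0.0315,0,-0.147,0,0,0],[0.0315,0,-0.147,0,0,0]],
  ],
)

```text
clock: 15.05
tool_pos: [0.5408, 0.0985, 0.2248]
orientation: [179.8, -11.9, -168.7]
force: [-0.1, 0.2, -0.6]
opening: 0.0879
gripper_force: 0.0
```

```bash
python3 - <<'E'
from h import *
loc(VAL); delta(*tool(VAL,(-.125,.005),.245,0))
snap('top','t3.png',(220,150,340,270),3.3);snap('side','s3.png',(250,170,370,290),3.3)
a=np.hstack([cv2.imread('pics/t3.png'),cv2.imread('pics/s3.png')]);cv2.imwrite('pics/c3.png',a)
E
```

```text
t 15.05 local grasp mm [-32.4   4.7 243.4] tilt/rot [179.8 -11.9 179.9] F [-0.1  0.2 -0.6] open 87.9
cm [8.71 0.01 1.71] deg [  0.16 -11.86  -0.08]
```

View pics/c3.png

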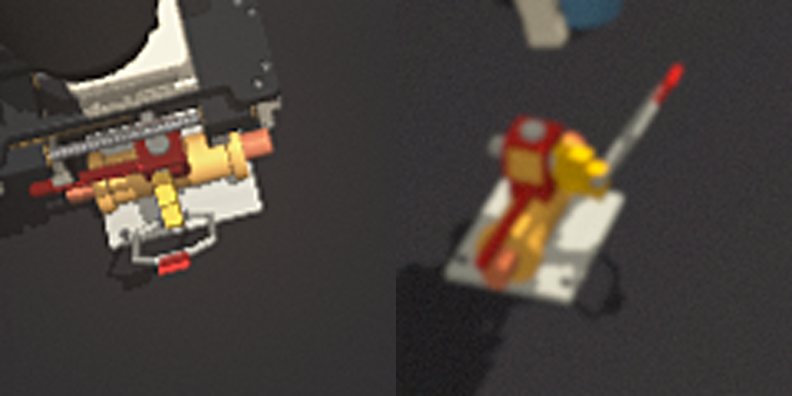

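The side view shows the nose standing out of the collar's far side at (497,145), the tab flush on the collar, and the ring open. Next I'll move behind the ring and shut the fingers.

In the tool's units: 8.8 cm / 100 = 0.088, 6 cm / 100 = 0.06, -11.9 degrees / 229.1831 = -0.0519.

Request:
send_rows(
  plan=[
    [[0.03,0,0.006,0,-0.0218,0],[0.06,0,0.012,0,-0.0393,0],[0.088,0,0.017,0,-0.0519,0],[0.088,0,0.017,0,-0.0519,0],[0.088,0,0.017,0,-0.0519,0],[0.088,0,0.017,0,-0.0519,0],[0.088,0,0.017,0,-0.0519,0],[0.088,0,0.017,0,-0.0519,0]],
  ],
  fingers=0,
)

```text
clock: 15.82
tool_pos: [0.4528, 0.0808, 0.2233]
orientation: [179.9, -0.3, -168.7]
force: [0.1, 0.5, -0.2]
opening: 0.0399
gripper_force: 0.0
```

Request:
send_rows(
  plan=[
    [[0,0,0,0,0,0],[0,0,0,0,0,0],[0,0,0,0,0,0],[0,0,0,0,0,0],[0,0,0,0,0,0],[0,0,0,0,0,0]],
  ],
)

```text
clock: 16.32
tool_pos: [0.4521, 0.0805, 0.2237]
orientation: [179.9, -0.3, -168.7]
force: [-0.8, -0.7, 0.2]
opening: 0.0021
gripper_force: 0.0
```

```bash
python3 - <<'E'
from h import *
loc(VAL); delta(*tool(VAL,(-.125,.005),.194,0))
E
```

```text
t 16.32 local grasp mm [-126.7    4.6  242.7] tilt/rot [179.9  -0.3 179.9] F [-0.9 -0.5  0.2] open 2.1
cm [-0.2   0.03  4.87] deg [ 0.07 -0.26 -0.11]
```

In the tool's units: 4.8 cm / 100 = 0.048, 4.7 cm / 100 = 0.047.

Request:
send_rows(
  plan=[
    [[0,0,0.025,0,0,0],[0,0,0.048,0,0,0],[0,0,0.048,0,0,0],[-0.01,0,0.047,0,0,0],[-0.02,0,0.045,0,0,0],[-0.03,0,0.043,0,0,0],[-0.037,0,0.041,0,0,0],[-0.044,0,0.039,0,0,0]],
  ],
)

```text
clock: 16.98
tool_pos: [0.4965, 0.0896, 0.1855]
orientation: [179.9, -0.2, -168.7]
force: [-0.1, -0.9, -0.9]
opening: 0.0004
gripper_force: 0.1
```

```bash
python3 - <<'E'
from h import *
loc(VAL)
E
```

```text
t 16.98 local grasp mm [-81.4   4.7 204.5] tilt/rot [179.9  -0.2 179.9] F [-0.3 -0.9 -0.9] open 0.4
```

In the tool's units: -9.1 cm / 100 = -0.091, -8.2 cm / 100 = -0.082.

Request:
send_rows(
  plan=[
    [[-0.012,0,-0.0005,0,0,0],[-0.024,0,0,0,0,0],[-0.036,0,0.001,0,0,0],[-0.048,0,0.004,0,0,0],[-0.06,0,0.009,0,0,0],[-0.071,0,0.015,0,0,0],[-0.082,0,0.022,0,0,0],[-0.091,0,0.03,0,0,0]],
  ],
)

```text
clock: 17.65
tool_pos: [0.5853, 0.1072, 0.153]
orientation: [179.9, -0.3, -168.7]
force: [0.3, 0.4, 0.7]
opening: 0.0002
gripper_force: 0.1
```

```bash
python3 - <<'E'
from h import *
loc(VAL)
snap('side','s4.png',(230,150,370,290),4)
E
```

```text
t 17.65 local grasp mm [  9.1   4.5 172. ] tilt/rot [179.9  -0.3 179.9] F [0.4 0.4 0.7] open 0.2
```

View pics/s4.png

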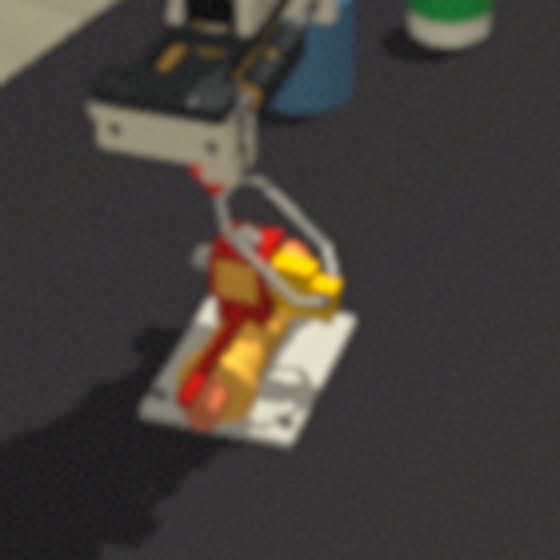

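The ring leans forward (red tab at (207,180)) with the fingers behind it, as planned. I'll carry on along the arc.

In the tool's units: 5.2 cm / 100 = 0.052, 4.9 cm / 100 = 0.049.

Request:
send_rows(
  plan=[
    [[-0.008,0,0.008,0,0,0],[-0.016,0,0.017,0,0,0],[-0.024,0,0.026,0,0,0],[-0.031,0,0.034,0,0,0],[-0.037,0,0.042,0,0,0],[-0.041,0,0.049,0,0,0],[-0.042,0,0.052,0,0,0],[-0.042,0,0.052,0,0,0]],
  ],
)

```text
clock: 18.37
tool_pos: [0.6247, 0.115, 0.1008]
orientation: [179.9, -0.3, -168.7]
force: [0.2, 0.1, -1.1]
opening: 0.0004
gripper_force: 0.0
```

```bash
python3 - <<'E'
from h import *
loc(VAL)
E
```

```text
t 18.37 local grasp mm [ 49.4   4.4 119.8] tilt/rot [179.9  -0.3 179.9] F [ 0.2  0.1 -1.1] open 0.4
```

In the tool's units: 0.8 cm / 100 = 0.008, 0.6 cm / 100 = 0.006.

Request:
send_rows(
  plan=[
    [[-0.002,0,0.002,0,0,0],[-0.002,0,0.004,0,0,0],[-0.002,0,0.006,0,0,0],[-0.002,0,0.008,0,0,0],[-0.002,0,0.008,0,0,0]],
  ],
)

```text
clock: 18.78
tool_pos: [0.6267, 0.1156, 0.0938]
orientation: [179.9, -0.3, -168.7]
force: [0.2, -0.0, -0.1]
opening: 0.0004
gripper_force: 0.1
```

In the tool's units: 0.2 cm / 100 = 0.002, 0.1 cm / 100 = 0.001.

Request:
send_rows(
  plan=[
    [[0,0,0.001,0,0,0],[0,0,0.002,0,0,0],[0,0,0.002,0,0,0]],
  ],
)

```text
clock: 19.03
tool_pos: [0.627, 0.1156, 0.092]
orientation: [179.9, -0.2, -168.7]
force: [0.7, -0.8, 0.1]
opening: 0.0003
gripper_force: 0.3
```

```bash
python3 - <<'E'
from h import *
loc(VAL)
E
```

```text
t 19.03 local grasp mm [ 51.7   4.5 111. ] tilt/rot [179.9  -0.2 179.9] F [ 0.5 -1.   0.1] open 0.3
```

In the tool's units: 0.2 cm / 100 = 0.002, 0.1 cm / 100 = 0.001.

Request:
send_rows(
  plan=[
    [[0,0,0.001,0,0,0],[0,0,0.002,0,0,0],[0,0,0.002,0,0,0]],
  ],
)

```text
clock: 19.28
tool_pos: [0.6273, 0.1157, 0.0901]
orientation: [179.9, -0.2, -168.7]
force: [0.5, -0.5, 2.2]
opening: 0.0001
gripper_force: 1.0
```

In the tool's units: 0.15 cm / 100 = 0.0015, 0.1 cm / 100 = 0.001.

Request:
send_rows(
  plan=[
    [[0,0,0.001,0,0,0],[0,0,0.0015,0,0,0],[0,0,0.0015,0,0,0]],
  ],
)

```text
clock: 19.53
tool_pos: [0.6276, 0.1159, 0.0889]
orientation: [179.9, -0.2, -168.7]
force: [1.7, 0.8, 4.3]
opening: 0.0008
gripper_force: 1.9
```

In the tool's units: 0.1 cm / 100 = 0.001, 0.05 cm / 100 = 0.0005.

Request:
send_rows(
  plan=[
    [[0,0,0.0005,0,0,0],[0,0,0.001,0,0,0],[0,0,0.001,0,0,0]],
  ],
)

```text
clock: 19.78
tool_pos: [0.6278, 0.1159, 0.0882]
orientation: [179.9, -0.1, -168.7]
force: [2.4, 0.2, 5.4]
opening: 0.0003
gripper_force: 2.7
```

```bash
python3 - <<'E'
from h import *
loc(VAL)
E
```

```text
t 19.78 local grasp mm [ 52.5   4.6 107.2] tilt/rot [ 1.799e+02 -1.000e-01  1.799e+02] F [ 2.4 -0.2  5.4] open 0.3
```

In the tool's units: 0.1 cm / 100 = 0.001, 0.05 cm / 100 = 0.0005.

Request:
send_rows(
  plan=[
    [[0,0,0.0005,0,0,0],[0,0,0.001,0,0,0],[0,0,0.001,0,0,0]],
  ],
)

```text
clock: 20.03
tool_pos: [0.6281, 0.116, 0.0873]
orientation: [179.9, -0.1, -168.7]
force: [2.3, -0.4, 5.9]
opening: 0.0005
gripper_force: 2.8
```

In the tool's units: 0.1 cm / 100 = 0.001, 0.05 cm / 100 = 0.0005.

Request:
send_rows(
  plan=[
    [[0,0,0.0005,0,0,0],[0,0,0.001,0,0,0],[0,0,0.001,0,0,0]],
  ],
)

```text
clock: 20.28
tool_pos: [0.6283, 0.116, 0.0865]
orientation: [179.9, -0.1, -168.7]
force: [3.2, 0.6, 6.5]
opening: 0.0006
gripper_force: 2.9
```

In the tool's units: 0.15 cm / 100 = 0.0015, 0.1 cm / 100 = 0.001.

Request:
send_rows(
  plan=[
    [[0,0,0.0005,0,0,0],[0,0,0.001,0,0,0],[0,0,0.0015,0,0,0],[0,0,0.0015,0,0,0]],
  ],
)

```text
clock: 20.62
tool_pos: [0.6284, 0.1161, 0.0849]
orientation: [179.9, -0.1, -168.7]
force: [3.6, -0.0, 4.7]
opening: 0.0007
gripper_force: 2.4
```

In the tool's units: 0.15 cm / 100 = 0.0015, 0.1 cm / 100 = 0.001.

Request:
send_rows(
  plan=[
    [[0,0,0.0005,0,0,0],[0,0,0.001,0,0,0],[0,0,0.0015,0,0,0],[0,0,0.0015,0,0,0]],
  ],
)

```text
clock: 20.95
tool_pos: [0.6258, 0.1153, 0.0816]
orientation: [179.9, -0.4, -168.7]
force: [0.0, -0.3, -0.4]
opening: 0.0002
gripper_force: 0.0
```

```bash
python3 - <<'E'
from h import *
loc(VAL)
E
```

```text
t 20.95 local grasp mm [ 50.5   4.4 100.6] tilt/rot [179.9  -0.4 179.9] F [-0.  -0.3 -0.4] open 0.2
```

Force dropped to zero, so it snapped. I'll follow down gently to check.

In the tool's units: 0.3 cm / 100 = 0.003, 0.2 cm / 100 = 0.002.

Request:
send_rows(
  plan=[
    [[0,0,0.001,0,0,0],[0,0,0.002,0,0,0],[0,0,0.003,0,0,0],[0,0,0.003,0,0,0]],
  ],
)

```text
clock: 21.28
tool_pos: [0.6262, 0.1154, 0.0788]
orientation: [179.9, -0.3, -168.7]
force: [0.5, -0.1, 0.8]
opening: 0.0008
gripper_force: 0.1
```

In the tool's units: 0.25 cm / 100 = 0.0025, 0.2 cm / 100 = 0.002.

Request:
send_rows(
  plan=[
    [[0,0,0.001,0,0,0],[0,0,0.002,0,0,0],[0,0,0.0025,0,0,0],[0,0,0.0025,0,0,0]],
  ],
)

```text
clock: 21.62
tool_pos: [0.6268, 0.1156, 0.0768]
orientation: [179.9, -0.3, -168.7]
force: [-0.3, 0.0, 0.3]
opening: 0.0005
gripper_force: 0.1
```

In the tool's units: 0.15 cm / 100 = 0.0015, 0.1 cm / 100 = 0.001.

Request:
send_rows(
  plan=[
    [[0,0,0.001,0,0,0],[0,0,0.0015,0,0,0],[0,0,0.0015,0,0,0]],
  ],
)

```text
clock: 21.87
tool_pos: [0.6269, 0.1156, 0.0754]
orientation: [179.9, -0.3, -168.7]
force: [0.2, -0.0, 1.0]
opening: 0.0005
gripper_force: 0.2
```

In the tool's units: 0.2 cm / 100 = 0.002, 0.1 cm / 100 = 0.001.

Request:
send_rows(
  plan=[
    [[0,0,0.001,0,0,0],[0,0,0.002,0,0,0],[0,0,0.002,0,0,0]],
  ],
)

```text
clock: 22.12
tool_pos: [0.6269, 0.1156, 0.0734]
orientation: [179.9, -0.3, -168.7]
force: [-0.8, -0.4, 1.5]
opening: 0.0001
gripper_force: 0.9
```

In the tool's units: 0.15 cm / 100 = 0.0015, 0.1 cm / 100 = 0.001.

Request:
send_rows(
  plan=[
    [[0,0,0.001,0,0,0],[0,0,0.0015,0,0,0],[0,0,0.0015,0,0,0]],
  ],
)

```text
clock: 22.37
tool_pos: [0.627, 0.1156, 0.0722]
orientation: [179.9, -0.2, -168.7]
force: [-1.4, 0.4, 3.0]
opening: 0.0006
gripper_force: 1.9
```

In the tool's units: 0.15 cm / 100 = 0.0015, 0.1 cm / 100 = 0.001.

Request:
send_rows(
  plan=[
    [[0,0,0.001,0,0,0],[0,0,0.0015,0,0,0],[0,0,0.0015,0,0,0]],
  ],
)

```text
clock: 22.62
tool_pos: [0.6271, 0.1156, 0.0709]
orientation: [179.9, -0.2, -168.7]
force: [-2.3, -0.2, 6.7]
opening: 0.0005
gripper_force: 3.1
```

Request:
send_rows(
  plan=[
    [[0,0,-0.005,0,0,0],[0,0,-0.015,0,0,0],[-0.01,0,-0.04,0,0,0],[-0.01,0,-0.08,0,0,0],[-0.01,0,-0.12,0,0,0],[-0.01,0,-0.15,0,0,0],[-0.01,0,-0.18,0,0,0],[-0.01,0,-0.18,0,0,0]],
  ],
)

```text
clock: 23.28
tool_pos: [0.6403, 0.118, 0.2586]
orientation: [179.9, 0.4, -168.7]
force: [0.0, 0.0, 1.2]
opening: 0.0005
gripper_force: 0.0
```

```bash
python3 - <<'E'
from h import *
loc(VAL)
snap('top','t5.png',(210,140,310,240),4);snap('side','s5.png',(230,180,330,280),4)
a=np.hstack([cv2.imread('pics/t5.png'),cv2.imread('pics/s5.png')]);cv2.imwrite('pics/c5.png',a)
E
```

```text
t 23.28 local grasp mm [ 65.    4.2 277.6] tilt/rot [179.9   0.4 179.9] F [0.  0.  1.2] open 0.5
```

View pics/c5.png

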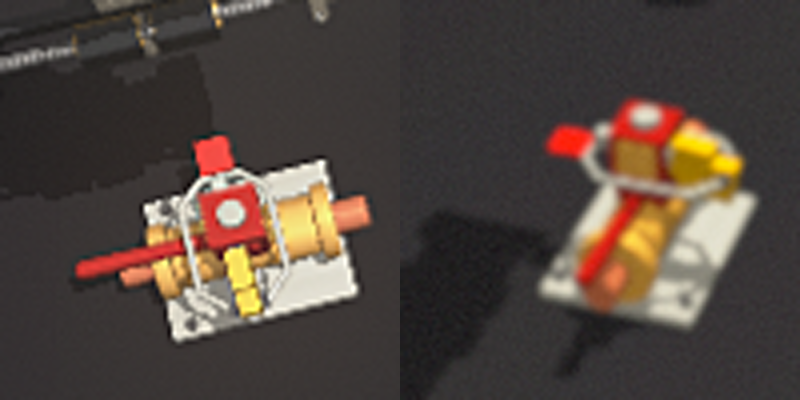

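The ring now surrounds the collar, with the red tab beyond it at top (212,154) and side (569,141). I'll check the angle numerically.

```bash
python3 - <<'E'
from h import *
obs=[('top',263,178.5),('side',272.2,215.2)]
def f(x):
    P=R.from_euler('z',VAL[2],degrees=True).apply([-.054+.103*np.cos(x[0]-.11),x[1],.084+.103*np.sin(x[0]-.11)])+[VAL[0],VAL[1],0]
    return np.concatenate([proj(n,P)-[u,v] for n,u,v in obs])
s=least_squares(f,[.1,.005]);print(s.x,s.fun)
for a in(0,.06,.17): print(a,f([a,s.x[1]]).round(2))
E
```

```text
[0.08239545 0.005805  ] [-0.37947364  0.61725132  0.92291659 -0.25101415]
0 [0.13 1.73 1.33 2.5 ]
0.06 [-0.25  0.9   1.01  0.5 ]
0.17 [-0.87 -0.32  0.77 -3.15]
```

```bash
python3 - <<'E'
from h import *
im=np.load('img_side.npy')[195:245,255:325].copy(); k=11
a=cv2.resize(im,None,fx=k,fy=k,interpolation=cv2.INTER_CUBIC)
Rv=R.from_euler('z',VAL[2],degrees=True)
def pt(p,pit):  # pin frame -> px ; pitch about bore middle
    c=np.array([.018,0,0]); q=R.from_euler('y',-pit).apply(np.array(p)-c)+c+[-.018,.0055,.0845]
    u=proj('side',Rv.apply(q)+[VAL[0],VAL[1],0]); return tuple(int(round(t)) for t in ((u-[255,195]+.5)*k))
for j,col in((0,(0,255,0)),(.1,(255,255,0))):
    f=j-.11
    for y in(-.011,.011):
        for r in(.091,.115): cv2.circle(a,pt([-.036+r*np.cos(f),y,r*np.sin(f)],0),4,col,-1)
    for y in(-.029,.029): cv2.circle(a,pt([-.036+.045*np.cos(f),y,.045*np.sin(f)],0),4,col,-1)
for y in(-.005,.005):
    for z in(-.005,.005): cv2.circle(a,pt([.052,y,z],0),3,(255,0,255),-1)
cv2.imwrite('pics/c6.png',a)
E
```

```text
(no output)
```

View pics/c6.png

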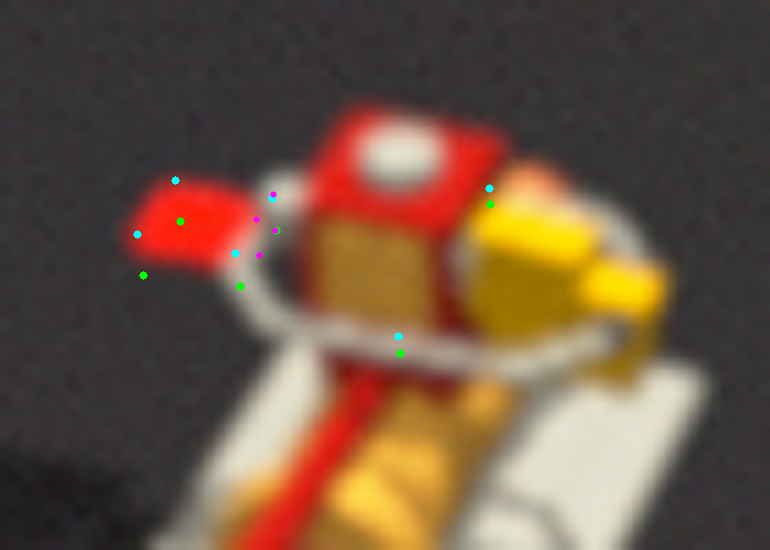

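The overlay shows the nose and ring tab shifted together: the pin is slightly nose-up within the bore play, and the tab matches the closed position below the nose. The earlier press reached the stop at z 71 mm, so I'm handing in.

```bash
python3 -c "
from plant import ctrl; print(ctrl.close_job())"
```

```text
the job is handed in; nothing more can be done
None
```

The job is handed in, but no verdict came back: the pin is seated fully home in the collar, the ring snapped shut under the nose, and the arm is clear. The ring's angle rests on the snap and the press to its stop, since the pictures alone were not sharp enough to prove it is below 0.06 rad.

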